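# Hang the check weight behind its gravity keeper

### The job

Pick up the brass check weight and hang it by its eye on the stand's peg: push the eye in under the red gravity keeper so that it lifts the flap, and press it gently home against the orange spring seat until the spring is pushed in to its stop, with the flap fallen shut behind it. Then draw the weight gently back until it pulls against the shut keeper, to prove that it is caught, and let go so that it hangs freely on the peg behind the keeper. Feel your way: neither the weight nor the gripper may ever bear on the stand with more than about 20 N, and leave the tape roll, the coupling and the tin where they are.

Things in the scene. Friction and masses are not known exactly. Their poses are not given: they have to be found in the camera images.
- weight: Check weight, upright, 0.26 to 0.43 kg: a brass cylinder 48 mm across and 38 mm high, on top an upright steel hanger plate 8 mm thick (x), centred. Origin: centre of the underside; z up, x normal to the plate (both faces alike). The plate has an eye and, above it, two lugs like a fork; over the eye is a bridge 78.5 to 86.5 mm above the underside.
- weight_eye (a point): Centre of the weight's eye, 70 mm above its underside: an octagonal hole, 17 mm across flats, right through the plate along x.
- weight_lugs (a point): Midway between the two lugs, 92 mm above the weight's underside. Grip here across the outsides of the lugs (along y, 56 mm wide, from 55 to 102 mm above the underside), so that the fingers straddle the keeper and its arm. Each lug is 10 mm wide; the gap between them is 36 mm and open above the bridge.
- stand: Grey keeper stand, fixed. Origin: centre of the underside of its base plate (160 x 110 x 10 mm); z up, x from the peg's free end to the post. Post: 30 mm wide, front face at x = +45 mm, 154 mm high, nothing is higher. A level arm 8 mm wide runs over the peg, 31.5 to 40.5 mm above its axis, from x = -66 mm to the post.
- peg_tip (a point): Rounded free end of the level steel peg (10 mm in diameter), on its axis, 115 mm above the worktop, at x = -85 mm, y = 0 of the stand; x runs along the peg to the post.
- keeper (a joint): Red flap, 16 x 4 mm, hung from the arm 36 mm above the peg's axis at x = -60 mm of the stand (25 mm behind the peg's end). 0 rad: hangs down, shut, lower edge 7 mm above the axis; grows to 1.4 as the eye's bridge pushes it inward and up (about 1 N). It cannot swing outward. It falls shut once the plate's front is about 28 mm inside its line.
- seat (a joint): Orange sprung ring, 25 mm across, round the peg on the front of a dark collar. 0 m: spring out; 0.004 m: in to its hard stop (2 N to start, 8 N at the stop). The collar is clamped elsewhere each time: the ring's front, spring out, is anywhere from x = -12 to +2 mm of the stand; find it by feel. The flap has always fallen before the plate meets it.
- black_tape: Roll of black tape, 62 mm across, 18 mm high, lying flat; a bystander, origin at the centre of its underside.
- coupling: Small metal shaft coupling standing upright, 25 x 28 x 34 mm; a bystander, origin at the centre of its underside.
- tin: Round grease tin, blue with a pale lid, 75 mm across, 38 mm high; a bystander, origin at the centre of its underside.
Mind the look-alikes: they are no part of the job. Of the things that look like the weight, take the one that is farthest to the robot's right at the start. Several things have the shape of the stand; the one meant has the colours described above.

How it is judged:
By the outcome, as a careful person would: the job done as asked, in the order asked, and still so for the second after the job is handed in, with the robot touching nothing.
It also fails if it takes over 54 s, if anything falls off the work surface, if the arm or the gripper's body presses on something with over 40 N, if the wrist force passes 120 N, or if a joint passes its speed limit or range.

### The arm

A 6-joint arm with a two-finger parallel gripper is mounted at the origin on a cart in front of the work surface, level with it; the furniture and walls round the work are solid. World frame = base frame: x ahead of the robot, y to its left, z up, the work surface at z = 0. Lengths are in m, angles in rad, forces in N, time in s.
With the tool pointing down it reaches from about 0.25 to 0.8 m from the base axis. Payload 8.5 kg.
Tool frame: the origin (TCP) lies at the very end of the fingers, on their centre line; the grasp point (between the pads) lies 19 mm behind it; z points along the fingers, y is the line along which they close (so a half turn about z gives the same grasp; the last joint's range is limited). The gripper opens to 85 mm and grips with 20 to 120 N. Pads are 22 mm wide; open, the fingers measure 114 mm over their backs; the gripper's body (76 mm by 85 mm) begins 54 mm behind the grasp point. The pads swing forward as they close: fully open they stand 13 mm farther back than shut.
Start: joints at [-1.317, 0.238, -0.013, 1.319, 0, 1.571], TCP at [0.132, -0.508, 0.231] pointing down, gripper open.
Joint ranges: [-2.66, 2.66], [-1.03, 1.9], [-1.14, 1.46], [-1.82, 2.27], [-1.45, 1.34], [-3.14, 3.14]. Speed limits (rad/s): [2.22, 2.22, 2.79, 3.14, 3.14, 3.14].

### API

Orientations are given as a unit quaternion [x, y, z, w].
In Python, from workcell import sense, grab_frame, camera_info, close_job gives the robot as it stands.
- The arm moves only by the tool apply_moves, never from a script. Its argument "increments" is a list of rows, each a list of 4 numbers: the shift along the tool's x, y, z in m, then the turn about the tool's z in degrees. In form: [[x, y, z, roll], ...]. A call has 1 to 12 rows; each row is the pose to reach, as a shift and turn from the pose commanded when the call began, along the tool's axes at that moment; what a row does not reach only later rows make up. A row lasts 1/10 s, in which the tool goes at most 50 mm and 8.59 degrees, less where a joint would pass 70% of its speed; a pose out of reach is approached as far as the arm can. A call with a gripper value outside its range is refused whole. "fingers" is the finger opening in m, from 0 to 0.0854, set as the call begins (left out, the last holds). The fingers move at their own pace and stop on an object; "grip_force" is the grip in N (left out, the last holds). Time passes only in rows, so rows that repeat a pose let the fingers close. It gives the time, the measured TCP pose, the force, the opening and the grip force at its end, in the units of the state.
- sense(): the state, without advancing time (a new reading comes with each control period).
- grab_frame(name): name is "scene" or "side" or "wrist"; returns the picture (480x640x3 uint8, red, green, blue); there is no depth.
- camera_info(name): a dict with "intrinsics" (3x3 intrinsics, pixels), "position" and "rotation" of the camera in the world; the wrist camera has in their place "hand_eye" (4x4, takes a point from camera to tool coordinates, whose origin is the TCP and whose axes are the flange's). Camera axes: x right, y up, looking along -z (the intrinsics and any distortion apply to the point x, -y, -z); pixel columns grow to the right and rows downward; lengths in m; the calibration is good to about 2 mm. A picture is of the moment at which its call begins: read the wrist's pose just before it. camera_info takes no time and is no camera call.
- close_job(): hands the job in; it is judged then, once.
The state is a dict: "t": time; "qpos": joint angles; "joint_velocities": joint speeds; "effort": joint torques, N m; "eef_pos": TCP position; "tcp_rot": TCP orientation; "ft_force": force on the tool from outside, world axes, zero at the start; "torque": the same for the moment, N m; "finger_gap": finger opening in m; "finger_force": force on a finger pad.
Only numpy, scipy, OpenCV 4.12 (cv2) and the standard library are available. Lean on these libraries where they do the work, as an engineer would, in place of code of your own. Each camera call takes 0.05 s, during which the arm holds its last target. There are 200 camera calls.

## Working session

There is one attempt and no reset: what is moved stays moved. The work goes in short steps, Python scripts to look and compute and a tool call to move; the robot and the scene stay as the last step left them, time stands still between calls to the robot, and variables do not carry over. Pictures are saved under pics/ and viewed, at most 10 in all, crops included, and the job is handed in when it is done.

Besides the shell and the picture viewer there is one more tool, called after "Call:" as name(argument=value, ...) on one line, values as JSON. apply_moves: Moves the arm, as the interface text tells. Its arguments: {"type":"object","properties":{"increments":{"type":"array"},"fingers":{"type":"number"},"grip_force":{"type":"number"}},"required":["increments"]}

```bash
mkdir -p pics; cat > h.py <<'E'
import numpy as np, cv2
from workcell import sense, grab_frame, camera_info
from scipy.spatial.transform import Rotation as R
def cam(name, s=None):
    c=camera_info(name); K=np.array(c["intrinsics"])
    if name=="wrist":
        s=s or sense(); T=np.eye(4); T[:3,:3]=R.from_quat(s["tcp_rot"]).as_matrix(); T[:3,3]=s["eef_pos"]
        M=T@np.array(c["hand_eye"]); return K,M[:3,:3],M[:3,3]
    r=np.array(c["rotation"]); 
    if r.size==4: r=R.from_quat(r).as_matrix()
    return K,r.reshape(3,3),np.array(c["position"])
def ray(C,uv):
    K,r,p=C; d=np.linalg.solve(K,[uv[0],uv[1],1.]); return p, r@(d*[1,-1,-1])
def at_z(C,uv,z):
    p,d=ray(C,uv); return p+d*(z-p[2])/d[2]
def proj(C,X):
    K,r,p=C; q=r.T@(np.array(X)-p); q=K@(q*[1,-1,-1]); return q[:2]/q[2]
def tri(L):
    A=0;b=0
    for C,uv in L:
        p,d=ray(C,uv); d/=np.linalg.norm(d); P=np.eye(3)-np.outer(d,d); A=A+P; b=b+P@p
    return np.linalg.solve(A,b)
def shot(name,fn,crop=None,scale=1):
    s=sense(); im=grab_frame(name); cv2.imwrite("pics/raw_"+fn,im[:,:,::-1])
    return s,im
def show(im,fn,crop=None,scale=1):
    if crop: x0,y0,x1,y1=crop; im=im[y0:y1,x0:x1]
    im=cv2.resize(im,None,fx=scale,fy=scale,interpolation=cv2.INTER_CUBIC)
    cv2.imwrite("pics/"+fn,im[:,:,::-1])
E
python3 - <<'E'
from h import *
for n in ("scene","side"):
    s,im=shot(n,n+"0.png"); print(n,camera_info(n))
print(camera_info("wrist")); print(sense())
E
```

```text
scene {'intrinsics': array([[589.71892536,   0.        , 325.92464113],
       [  0.        , 589.71892536, 242.32784895],
       [  0.        ,   0.        ,   1.        ]]), 'position': array([-0.39833702,  0.81894493,  0.65502363]), 'rotation': array([-0.25701746,  0.4750704 ,  0.75178213, -0.37825094])}
side {'intrinsics': array([[458.17836278,   0.        , 316.8030068 ],
       [  0.        , 458.17836278, 237.87830386],
       [  0.        ,   0.        ,   1.        ]]), 'position': array([0.38622931, 0.96481788, 0.71538195]), 'rotation': array([-0.05633244,  0.45077556,  0.88647043, -0.08830756])}
{'intrinsics': array([[391.32005993,   0.        , 320.63977313],
       [  0.        , 391.32005993, 232.27261186],
       [  0.        ,   0.        ,   1.        ]]), 'hand_eye': array([[-1.53813672e-04,  9.53557208e-01,  3.01211932e-01,
         7.76196632e-02],
       [ 9.99998772e-01,  6.16354371e-04, -1.44056600e-03,
        -2.23096963e-04],
       [-1.55931539e-03,  3.01211341e-01, -9.53556132e-01,
        -1.44148004e-01],
       [ 0.00000000e+00,  0.00000000e+00,  0.00000000e+00,
         1.00000000e+00]])}
{'t': 0.1, 'qpos': array([-1.31701109e+00,  2.38759177e-01, -1.41299337e-02,  1.31920588e+00,
       -1.55640649e-05,  1.57080663e+00]), 'joint_velocities': array([ 1.43761152e-04, -1.91409843e-03,  7.09553807e-04, -1.03612504e-03,
        1.39823878e-03,  4.35274819e-06]), 'effort': array([-8.96023103e-04, -5.39720356e+01,  3.46998847e+01,  1.34928621e-02,
       -2.76758260e-05, -1.00873677e-06]), 'eef_pos': array([ 0.13171797, -0.50784169,  0.23073735]), 'tcp_rot': array([ 9.91960370e-01,  1.26547233e-01, -8.98971609e-05, -6.43125149e-04]), 'ft_force': array([-1.56270596, -0.31184158, -0.75346582]), 'torque': array([-0.02473334,  0.01875257,  0.03817491]), 'finger_force': 0.0, 'finger_gap': 0.08556504862000072}
```

View pics/raw_scene0.png

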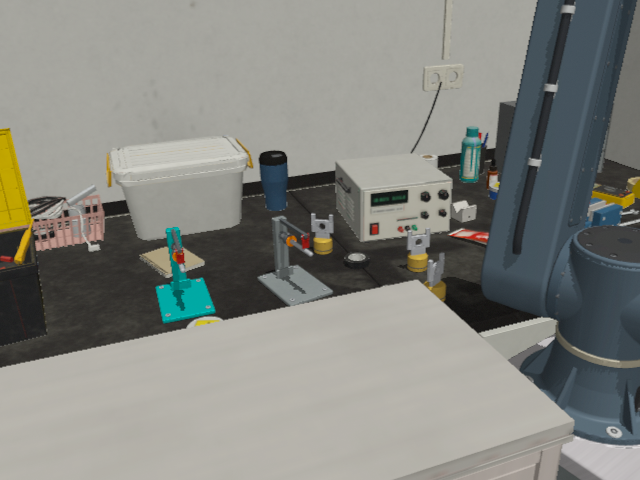

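View pics/raw_side0.png

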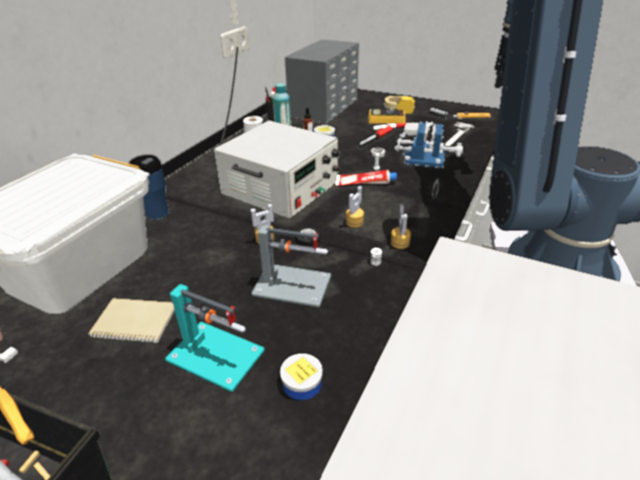

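Scene: three weight-like things at (322,235), (418,250) and (436,275). The stand at (290,255) is grey and the one at (180,275) is teal. The side view shows the weights at (262,225), (355,208) and (401,230), and the grey stand at (290,270). I'll take close crops next.

```bash
python3 - <<'E'
from h import *
a=cv2.imread("pics/raw_scene0.png")[:,:,::-1]; b=cv2.imread("pics/raw_side0.png")[:,:,::-1]
A=cv2.resize(a[205:310,250:460],None,fx=3.8,fy=3.8,interpolation=cv2.INTER_CUBIC)[:, :798]
show(a,"c1.png",(250,205,460,310),3.8); show(b,"c2.png",(240,175,430,310),4.2)
S=cam("scene");D=cam("side")
for n,p,q in [("w1",(322,252),(262,240)),("w2",(417,270),(355,225)),("w3",(437,298),(400,246)),("tape/coup",(356,260),(308,236))]:
    print(n,at_z(S,p,0).round(3),at_z(D,q,0).round(3))
E
```

```text
w1 [0.732 0.044 0.   ] [0.746 0.039 0.   ]
w2 [ 0.508 -0.076 -0.   ] [ 0.514 -0.075  0.   ]
w3 [ 0.384 -0.018  0.   ] [ 0.386 -0.     0.   ]
tape/coup [0.641 0.004 0.   ] [ 0.63  -0.001  0.   ]
```

View pics/c1.png

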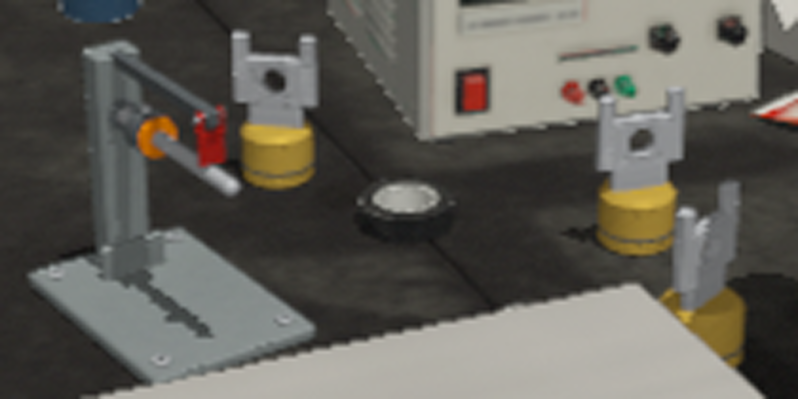

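View pics/c2.png

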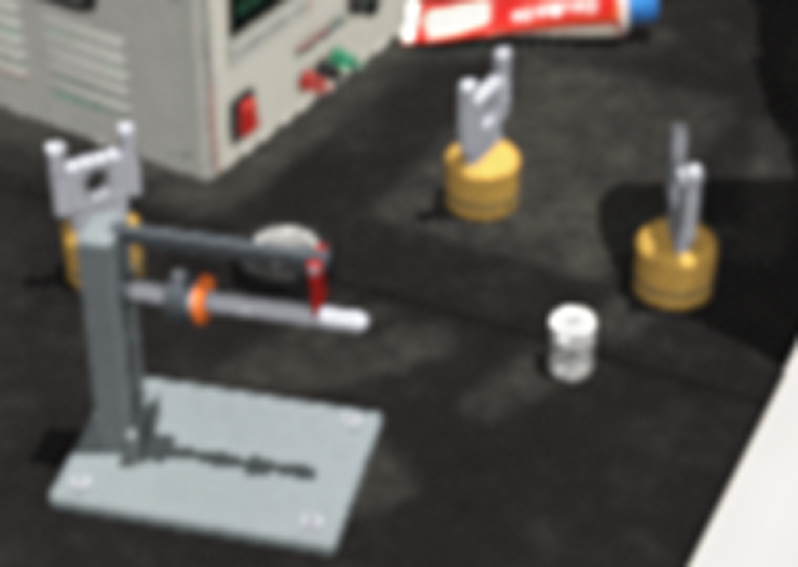

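I choose w2, scene (418,250) / side (355,208), because it has the lowest y (about -0.075). The grey stand with the red flap and orange ring is the one meant. The coupling is at side (376,256), the tape at (308,236) and the tin at (301,375).

```bash
python3 - <<'E'
from h import *
S=cam("scene");D=cam("side")
s=lambda u,v:(250+u/3.8,205+v/3.8); d=lambda u,v:(240+u/4.2,175+v/4.2)
for n,p,q in [("lugL",(605,95),(468,83)),("lugR",(676,90),(502,50)),("tip",(234,187),(364,321)),("ring",(157,137),(201,300)),("armend",(217,113),(322,248)),("post",(110,45),(100,228)),("tape",(405,215),(285,265)),("w3L",(685,212),(694,168)),("w3R",(730,185),(680,128)),("w1",(240,35),(126,128))]:
    X=tri([(S,s(*p)),(D,d(*q))]); print(n,X.round(4),(proj(S,X)-s(*p)).round(1),(proj(D,X)-d(*q)).round(1))
for n,p in [("R",(315,330)),("L",(30,277)),("T",(182,232))]: print("S",n,at_z(S,s(*p),.01).round(4))
for n,p in [("TR",(382,412)),("BR",(335,550)),("BL",(52,497))]: print("D",n,at_z(D,d(*p),.01).round(4))
print("tin",at_z(D,(301,385),0.0),"coup",at_z(D,d(572,375),0),"w2",at_z(D,d(482,192),.019),at_z(S,s(637,220),.019))
E
```

```text
lugL [ 0.5243 -0.062   0.1028] [ 0. -0.] [-0.  0.]
lugR [ 0.5093 -0.1085  0.0999] [ 0.2 -0.6] [-0.   0.6]
tip [0.5385 0.2035 0.1155] [ 0.1 -0.1] [-0.   0.1]
ring [0.6258 0.1987 0.1135] [ 0.  -0.1] [-0.   0.1]
armend [0.561  0.1973 0.1522] [ 0.3 -0.7] [-0.   0.8]
post [0.6773 0.1973 0.1535] [-0.2  0.5] [ 0.  -0.6]
tape [0.6267 0.0142 0.0042] [-0.  0.] [ 0. -0.]
w3L [0.3817 0.0103 0.1015] [ 0.2 -0.5] [-0.   0.4]
w3R [ 0.3923 -0.0353  0.0999] [ 0.1 -0.3] [-0.   0.3]
w1 [0.6991 0.0854 0.1329] [ 1.1 -2.8] [-0.1  3. ]
S R [0.5326 0.1552 0.01  ]
S L [0.6947 0.2537 0.01  ]
S T [0.6874 0.1469 0.01  ]
D TR [0.5394 0.1497 0.01  ]
D BR [0.5432 0.2623 0.01  ]
D BL [0.7007 0.2514 0.01  ]
tin [0.53774239 0.46063924 0.        ] coup [0.43862438 0.08501666 0.        ] w2 [ 0.51390777 -0.0674716   0.019     ] [ 0.50712622 -0.07678743  0.019     ]
```

Call:
apply_moves(increments=[[0.02,-0.013,0,3],[0.06,-0.04,0,6],[0.1,-0.067,0,9],[0.145,-0.097,0,12],[0.19,-0.127,0,15],[0.235,-0.157,0,18],[0.28,-0.187,0,21],[0.325,-0.217,0,24],[0.37,-0.247,0,27],[0.41,-0.274,0,30],[0.45,-0.301,0,32],[0.476,-0.319,0,32.5]])

```text
t: 1.3
eef_pos: [0.4953, -0.1233, 0.231]
tcp_rot: [0.992, -0.129, 0.001, -0.014]
ft_force: [-0.7, -0.5, 0.5]
finger_gap: 0.0853
finger_force: 0.0
```

Call:
apply_moves(increments=[[0,0,0,0],[0,0,0,0],[0,0,0,0]])

```text
t: 1.6
eef_pos: [0.4929, -0.1264, 0.2311]
tcp_rot: [0.991, -0.133, 0.001, -0.013]
ft_force: [-0.0, -0.2, 0.1]
finger_gap: 0.0852
finger_force: 0.0
```

```bash
python3 - <<'E'
from h import *
s,im=shot("wrist","w1.png"); print(s["t"],s["eef_pos"],s["tcp_rot"],s["ft_force"])
C=cam("wrist",s)
for X in [(0.513,-0.08,0.102),(0.513,-0.08,0.0865),(.513,-.08,.038),(.387,-.012,.1)]: print(proj(C,X))
print(tri([(cam("scene"),(420,282)),(cam("side"),(440,240))]))
E
```

```text
1.6 [ 0.49290068 -0.1263742   0.23114029] [ 0.99105542 -0.13276575  0.00103393 -0.01346599] [-0.04251605 -0.16377298  0.10631191]
[256.49643495 210.5966918 ]
[260.20774815 205.52040508]
[269.76090506 192.4537192 ]
[226.63360798 371.2887061 ]
[0.30206159 0.11880309 0.11863906]
```

View pics/raw_w1.png

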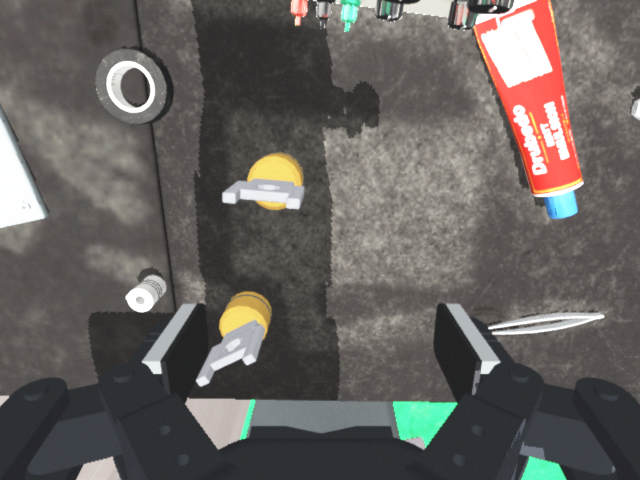

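The crop shows the chosen weight (farthest right) with lug tops at about (231,197) and (294,203). The w3 weight is at lower left (240,330), the coupling at (146,292) and the tape at (133,86).

```bash
python3 - <<'E'
from h import *
import json
s=sense(); C=cam("wrist",s)
im=cv2.imread("pics/raw_w1.png")[:,:,::-1]
show(im,"c3.png",(205,140,325,220),6.6)
L=at_z(C,(231,197),.102);Rr=at_z(C,(294,203),.102); print(L,Rr,np.linalg.norm(L-Rr),(L+Rr)/2)
M=R.from_quat(s["tcp_rot"]).as_matrix(); print(M.round(4), s["qpos"], s["eef_pos"])
D=cam("side");print(at_z(D,(325,480),.119),at_z(D,(640,285),.119))
E
```

```text
[ 0.52732136 -0.0654629   0.102     ] [ 0.51143146 -0.10794791  0.102     ] 0.04535928668628568 [ 0.51937641 -0.0867054   0.102     ]
[[ 0.9647 -0.2634  0.0061]
 [-0.2634 -0.9643  0.0264]
 [-0.0011 -0.0271 -0.9996]] [-0.26751741  0.21131461 -0.04936031  1.31125596  0.02705336  3.14065386] [ 0.49290622 -0.12649426  0.2313218 ]
[0.44855317 0.67842828 0.119     ] [-0.06779303  0.20182457  0.119     ]
```

View pics/c3.png

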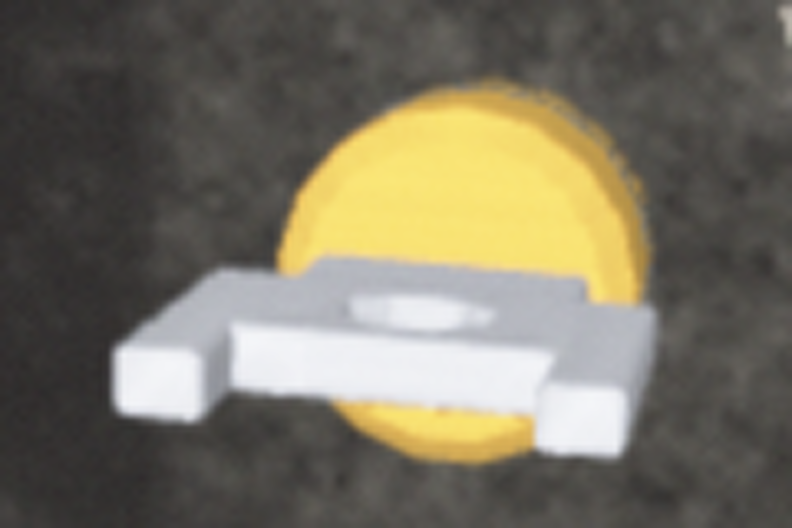

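Joint 6 hit its limit, so I'll use the half-turn-equivalent grasp.

Call:
apply_moves(increments=[[0,0,0,-8],[0,0,0,-16],[0,0,0,-24],[0,0,0,-32],[0,0,0,-40],[0,0,0,-48],[0,0,0,-56],[0,0,0,-64],[0,0,0,-72],[0,0,0,-80],[0,0,0,-88],[0,0,0,-90]])

```text
t: 2.85
eef_pos: [0.493, -0.1267, 0.2316]
tcp_rot: [0.793, 0.609, 0.011, -0.008]
ft_force: [-0.6, -0.7, -0.0]
finger_gap: 0.0856
finger_force: 0.0
```

Call:
apply_moves(increments=[[0,0,0,-8],[0,0,0,-16],[0,0,0,-24],[0,0,0,-32],[0,0,0,-40],[0,0,0,-48],[0,0,0,-56],[0,0,0,-64],[0,0,0,-72],[0,0,0,-80],[0,0,0,-88],[0,0,0,-90]])

```text
t: 4.05
eef_pos: [0.493, -0.1267, 0.2316]
tcp_rot: [0.131, 0.991, 0.013, 0.002]
ft_force: [0.9, 0.2, -0.7]
finger_gap: 0.0855
finger_force: 0.0
```

```bash
python3 - <<'E'
from h import *
s=sense(); M=R.from_quat(s["tcp_rot"]).as_matrix(); print(M.round(4), s["qpos"].round(3), s["eef_pos"],np.degrees(np.arctan2(M[1,0],M[0,0])))
C=cam("wrist",s); print(proj(C,(.519,-.087,.102)))
C=cam("wrist",dict(eef_pos=[ 0.49290622,-0.12649426,0.2313218],tcp_rot=[ 0.99105542,-0.13276575,0.00103393,-0.01346599]))
L=at_z(C,(228.9,197.9),.102);Q=at_z(C,(293.5,203.6),.102); W=(L+Q)/2; d=L-Q; print(L,Q,np.linalg.norm(d),W,np.degrees(np.arctan2(-d[0],d[1])))
print(M.T@(W-s["eef_pos"]))
E
```

```text
[[-9.659e-01  2.588e-01  6.700e-03]
 [ 2.589e-01  9.656e-01  2.630e-02]
 [ 3.000e-04  2.720e-02 -9.996e-01]] [-0.268  0.211 -0.049  1.311  0.027 -0.006] [ 0.49299441 -0.12666483  0.23159641] 164.99693188661038
[376.50849772 237.98903577]
[ 0.5257258  -0.06365307  0.102     ] [ 0.50975201 -0.1074114   0.102     ] 0.04658275636060804 [ 0.51773891 -0.08553223  0.102     ] -20.0543912992377
[-0.01329408  0.04259799  0.13079789]
```

Call:
apply_moves(increments=[[-0.005,0.014,0,2],[-0.01,0.03,0,4],[-0.0133,0.0424,0,4],[-0.0133,0.0424,0.02,4],[-0.0133,0.0422,0.05,4],[-0.0133,0.042,0.08,4],[-0.0133,0.042,0.1,4],[-0.0133,0.042,0.1,4]])

```text
t: 4.85
eef_pos: [0.5161, -0.0862, 0.1302]
tcp_rot: [0.167, 0.986, 0.014, -0.001]
ft_force: [-0.8, 0.9, 0.5]
finger_gap: 0.0854
finger_force: 0.0
```

```bash
python3 - <<'E'
from h import *
s,im=shot("wrist","w2.png"); M=R.from_quat(s["tcp_rot"]).as_matrix(); print(s["t"],s["qpos"].round(3), s["eef_pos"],np.degrees(np.arctan2(M[1,0],M[0,0])),s["ft_force"])
C=cam("wrist",s)
for dy in (-.023,.023): print(proj(C,s["eef_pos"]*[1,1,0]+[0,0,.102]+M[:,1]*dy))
E
```

```text
4.85 [-0.181  0.292 -0.207  1.075  0.027  0.153] [ 0.51614873 -0.0861718   0.13020711] 160.82388123338046 [-0.81925392  0.93198765  0.52213115]
[270.54665565 276.74946884]
[366.48351671 276.77620058]
```

View pics/raw_w2.png

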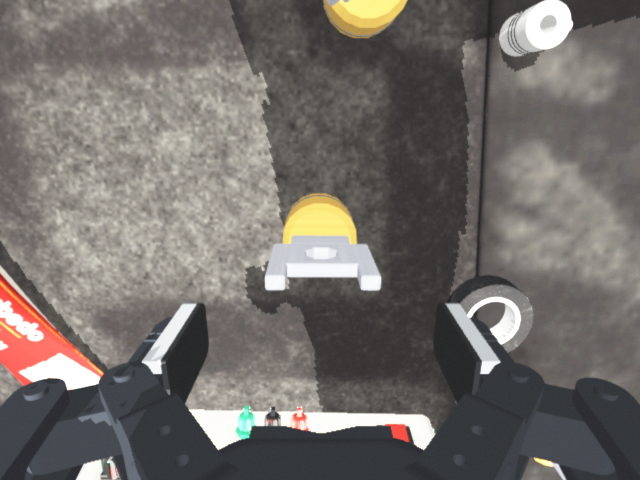

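The lugs show at (275,282) and (371,282), level with the fingers. They are about 2 mm off in tool y and -x, so I'll correct and go down to grip.

Call:
apply_moves(increments=[[-0.0015,0.001,0.01,0],[-0.0025,0.0022,0.025,0],[-0.0025,0.0022,0.04,0],[-0.0025,0.0018,0.05,0],[-0.0025,0.0016,0.057,0],[-0.0025,0.0016,0.057,0],[-0.0025,0.0016,0.057,0]])

```text
t: 5.6
eef_pos: [0.5219, -0.0842, 0.076]
tcp_rot: [0.167, 0.986, 0.014, 0.001]
ft_force: [-0.5, 0.6, 0.3]
finger_gap: 0.0852
finger_force: 0.0
```

Call:
apply_moves(increments=[[0,0,0,0],[0,0,0,0],[0,0,0,0],[0,0,0,0],[0,0,0,0],[0,0,0,0],[0,0,0,0],[0,0,0,0]], fingers=0.03, grip_force=50)

```text
t: 6.4
eef_pos: [0.5221, -0.0845, 0.0765]
tcp_rot: [0.167, 0.986, 0.013, 0.002]
ft_force: [-1.2, -1.7, 5.5]
finger_gap: 0.0547
finger_force: 52.2
```

Gripped at a 55 mm gap. Now lift and carry to a standoff before the peg, turning to the stand's yaw.

Call:
apply_moves(increments=[[0,0,-0.004,0],[0,0,-0.012,0],[0,0,-0.03,0],[0,0,-0.06,0],[0.01,0.02,-0.085,0],[0.03,0.055,-0.095,-2],[0.05,0.095,-0.095,-5],[0.07,0.135,-0.095,-8],[0.09,0.175,-0.095,-11],[0.11,0.215,-0.095,-14],[0.125,0.245,-0.095,-15.7],[0.135,0.262,-0.095,-15.7]])

```text
t: 7.6
eef_pos: [0.479, 0.2077, 0.1785]
tcp_rot: [0.029, 0.999, 0.014, 0.003]
ft_force: [0.2, 0.2, -3.0]
finger_gap: 0.0546
finger_force: 53.7
```

Call:
apply_moves(increments=[[0,0,0,0],[0,0,0,0],[0,0,0,0]])

```text
t: 7.9
eef_pos: [0.4796, 0.2043, 0.1781]
tcp_rot: [0.031, 0.999, 0.013, 0.003]
ft_force: [0.2, -0.6, -2.7]
finger_gap: 0.0549
finger_force: 53.8
```

```bash
python3 - <<'E'
from h import *
s,im=shot("wrist","w3.png"); M=R.from_quat(s["tcp_rot"]).as_matrix(); print(s["t"],s["qpos"].round(3), s["eef_pos"],M.round(4),np.degrees(np.arctan2(M[1,0],M[0,0])),s["ft_force"],s["torque"],s["finger_gap"])
C=cam("wrist",s)
t=np.array([.5385,.2035,.115]);a=np.radians(-3.5);e=np.array([np.cos(a),np.sin(a),0])
for X in (t,t+e*.08,t+e*.019+[0,0,.0405],t+e*.13+[0,0,.039]): print(proj(C,X).round(1))
E
```

```text
7.9 [ 0.39   0.244 -0.145  1.166  0.022  0.452] [0.47956192 0.20433997 0.17809033] [[-0.9981  0.0616  0.0064]
 [ 0.0617  0.9978  0.0261]
 [-0.0048  0.0265 -0.9996]] 176.46120197368137 [ 0.16781995 -0.61066872 -2.72659112] [-0.03955068  0.03902234  0.03693814] 0.05492549137064196
[322.3 340.8]
[322.2 443.8]
[324.5 416. ]
[324.  559.2]
```

View pics/raw_w3.png

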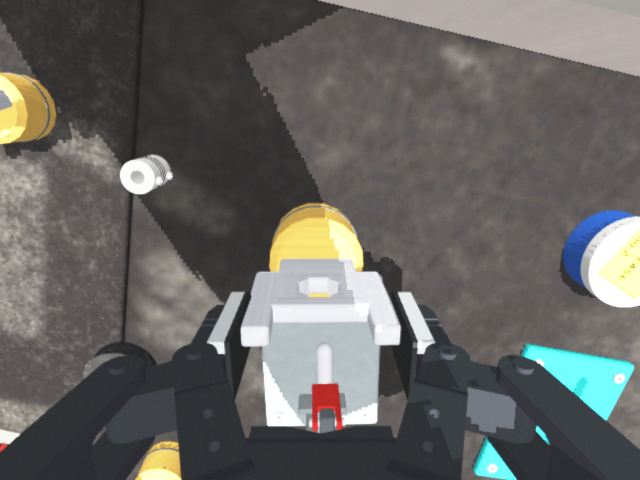

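The picture shows the held weight in the foreground. Behind it are the peg tip at about (324,345), the red flap at (326,390) and the stand's base front edge at about y=422. I'll take a crop for precision.

```bash
python3 - <<'E'
from h import *
im=cv2.imread("pics/raw_w3.png")[:,:,::-1]
show(im,"c4.png",(235,320,415,440),4.4)
E
```

```text
(no output)
```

View pics/c4.png

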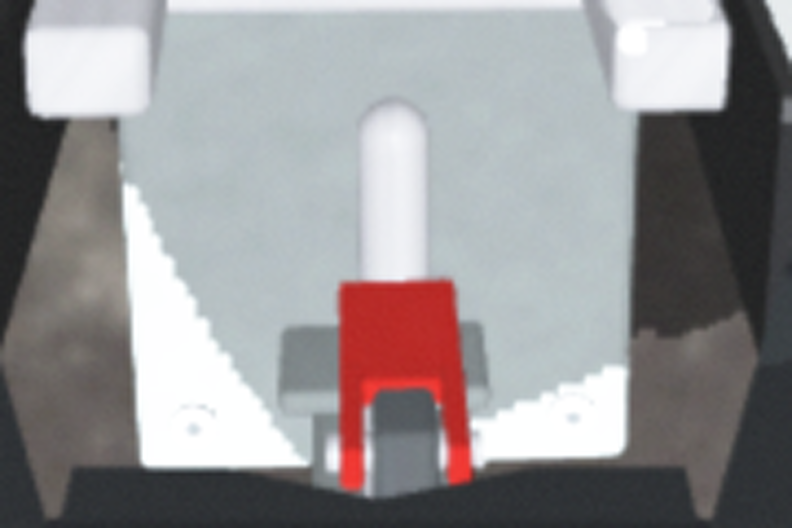

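```bash
cat > n.py <<'E'
from h import *
s=sense(); M=R.from_quat(s["tcp_rot"]).as_matrix()
E
python3 - <<'E'
from n import *
C=cam("wrist",s); c=lambda u,v:(235+u/4.4,320+v/4.4)
tip=at_z(C,c(393,96),.115); p2=at_z(C,c(394,275),.12)
z=s["eef_pos"][2]+.0255
L=at_z(C,c(89,80),z);Q=at_z(C,c(669,78),z);W=(L+Q)/2
print(tip,p2,L,Q,np.linalg.norm(L-Q),"plate in tool",M.T@(W-s["eef_pos"]))
# flap/arm check
print(at_z(C,c(405,390),.1555), at_z(C,c(398,285),.122))
d=L-Q;print(np.degrees(np.arctan2(-d[0],d[1])))
a=np.radians(-3.5);e=np.array([np.cos(a),np.sin(a),0])
tgt=tip-e*.030; tgt[2]=.1215
ey=W-tip; print("eye target shift tool",M.T@(np.array([tgt[0],tgt[1],.1215])-np.array([W[0],W[1],s["eef_pos"][2]])))
E
```

```text
[0.53942887 0.20451849 0.115     ] [0.5651686  0.20295702 0.12      ] [0.47722775 0.18118221 0.20359822] [0.48065795 0.22694298 0.20359822] 0.0458891543629561 plate in tool [ 0.00059972  0.00049736 -0.02549898]
[0.55295981 0.20374963 0.1555    ] [0.5652704  0.20344079 0.122     ]
175.71315543213794
eye target shift tool [-0.03006868  0.00266711  0.05683453]
```

Call:
apply_moves(increments=[[0,0.001,0.015,0],[0,0.0023,0.035,0],[-0.01,0.0023,0.05,0],[-0.02,0.0023,0.057,0],[-0.025,0.0023,0.057,0],[-0.025,0.0023,0.057,0],[-0.025,0.0023,0.057,0]])

```text
t: 8.65
eef_pos: [0.5055, 0.2073, 0.1217]
tcp_rot: [0.031, 0.999, 0.014, 0.003]
ft_force: [0.5, -0.7, -2.0]
finger_gap: 0.0545
finger_force: 53.8
```

```bash
python3 - <<'E'
from n import *
print(s["t"],s["eef_pos"],s["ft_force"],s["torque"])
a=np.radians(-3.5);e=np.array([np.cos(a),np.sin(a),0]); tip=np.array([.5394,.2045,.115])
eye=s["eef_pos"]+M@[.0006,.0005,.0065]; d=eye-tip; print("eye rel peg: along",d@e,"lat",d[1]*e[0]-d[0]*e[1],"z",d[2])
side=grab_frame("side"); show(side,"s2.png",(230,150,390,270),5)
E
```

```text
8.65 [0.50554165 0.20732943 0.12171482] [ 0.52177227 -0.73476023 -1.99824067] [-0.05424797  0.00170272  0.08455803]
eye rel peg: along -0.03453276321907859 lat 0.001434190714635341 z 0.0002277084375432864
```

View pics/s2.png

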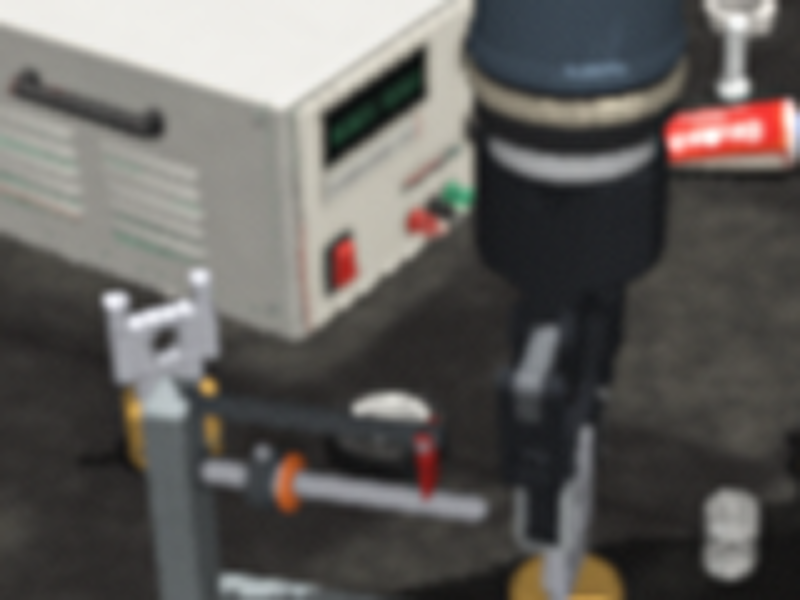

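The weight hangs level before the peg tip, with the flap shut at crop (427,465) and the orange ring at (290,482). Eye error is about 1 mm laterally and 0.2 mm in height. Entering now.

Call:
apply_moves(increments=[[-0.004,-0.001,0,0],[-0.01,-0.001,0,0],[-0.016,-0.001,0,0],[-0.021,-0.001,0,0],[-0.026,-0.001,0,0],[-0.031,-0.001,0,0],[-0.036,-0.001,0,0],[-0.041,-0.001,0,0],[-0.046,-0.001,0,0],[-0.049,-0.001,0,0],[-0.049,-0.001,0,0]])

```text
t: 9.8
eef_pos: [0.5543, 0.2033, 0.1213]
tcp_rot: [0.031, 0.999, 0.013, 0.003]
ft_force: [0.2, 0.8, -2.6]
finger_gap: 0.0546
finger_force: 53.8
```

```bash
cat >> n.py <<'E'
def rel():
    a=np.radians(-3.5);e=np.array([np.cos(a),np.sin(a),0]); tip=np.array([.5394,.2045,.115])
    eye=s["eef_pos"]+M@[.0006,.0005,.0065]; d=eye-tip; print(s["t"],"along",d@e,"lat",d[1]*e[0]-d[0]*e[1],"z",d[2],"F",s["ft_force"].round(2),"T",s["torque"].round(3),s["finger_gap"])
E
python3 -c "
from n import *
rel()"
```

```text
9.8 along 0.014365255839064972 lat 0.0004207328629324654 z -0.0001716026552328609 F [ 0.23  0.84 -2.65] T [-0.001 -0.03  -0.024] 0.05456602701239256
```

Call:
apply_moves(increments=[[-0.004,0,0,0],[-0.008,0,0,0],[-0.012,0,0,0],[-0.016,0,0,0],[-0.02,0,0,0],[-0.024,0,0,0],[-0.028,0,0,0],[-0.032,0,0,0],[-0.036,0,0,0],[-0.04,0,0,0],[-0.044,0,0.0002,0],[-0.047,0,0.0002,0]])

```text
t: 11.0
eef_pos: [0.6012, 0.2005, 0.1214]
tcp_rot: [0.031, 0.999, 0.013, 0.003]
ft_force: [-0.4, 1.4, -2.6]
finger_gap: 0.0547
finger_force: 53.8
```

Call:
apply_moves(increments=[[-0.002,0,0,0],[-0.003,0,0,0],[-0.003,0,0,0]])

```text
t: 11.3
eef_pos: [0.6038, 0.2003, 0.1214]
tcp_rot: [0.031, 0.999, 0.013, 0.003]
ft_force: [-0.1, 0.1, -2.7]
finger_gap: 0.0546
finger_force: 53.8
```

```bash
python3 - <<'E'
from n import *
rel()
im=grab_frame("side"); cv2.imwrite("pics/raw_s3.png",im[:,:,::-1])
show(im,"s3.png",(255,180,355,255),6)
E
```

```text
11.3 along 0.06400589558932772 lat 0.0004351562104128602 z -7.449612093662905e-05 F [-0.06  0.08 -2.69] T [-0.026  0.025 -0.022] 0.05460779183396155
```

View pics/s3.png

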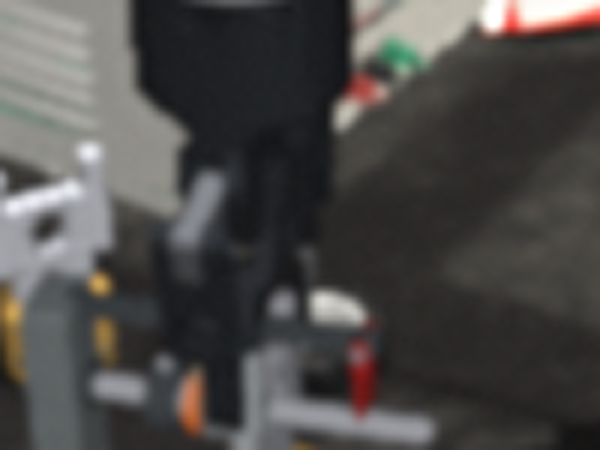

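The flap hangs shut at crop (362,375), behind the plate. Now I'll feel for the seat.

Call:
apply_moves(increments=[[-0.001,0,0,0],[-0.002,0,0,0],[-0.003,0,0,0],[-0.004,0,0,0],[-0.005,0,0,0],[-0.006,0,0,0],[-0.006,0,0,0]])

```text
t: 12.05
eef_pos: [0.6099, 0.2, 0.1215]
tcp_rot: [0.031, 0.999, 0.013, 0.003]
ft_force: [0.9, 0.1, -3.4]
finger_gap: 0.0545
finger_force: 53.8
```

Call:
apply_moves(increments=[[-0.001,0,0,0],[-0.002,0,0,0],[-0.003,0,0,0],[-0.003,0,0,0]])

```text
t: 12.45
eef_pos: [0.6129, 0.1998, 0.1215]
tcp_rot: [0.031, 0.999, 0.013, 0.003]
ft_force: [-0.4, -0.1, -2.6]
finger_gap: 0.0545
finger_force: 53.8
```

Along is about 73 mm with no contact yet. Continuing.

Call:
apply_moves(increments=[[-0.001,0,0,0],[-0.002,0,0,0],[-0.003,0,0,0],[-0.003,0,0,0]])

```text
t: 12.85
eef_pos: [0.6159, 0.1996, 0.1215]
tcp_rot: [0.031, 0.999, 0.013, 0.003]
ft_force: [-0.0, -0.5, -2.5]
finger_gap: 0.055
finger_force: 53.8
```

Call:
apply_moves(increments=[[-0.001,0,0,0],[-0.002,0,0,0],[-0.002,0,0,0]])

```text
t: 13.15
eef_pos: [0.6179, 0.1995, 0.1215]
tcp_rot: [0.031, 0.999, 0.013, 0.003]
ft_force: [-0.6, -0.8, -3.4]
finger_gap: 0.0549
finger_force: 53.8
```

Call:
apply_moves(increments=[[-0.001,0,0,0],[-0.002,0,0,0],[-0.002,0,0,0]])

```text
t: 13.45
eef_pos: [0.6199, 0.1994, 0.1215]
tcp_rot: [0.031, 0.999, 0.013, 0.003]
ft_force: [0.7, 0.9, -1.9]
finger_gap: 0.0544
finger_force: 53.8
```

Call:
apply_moves(increments=[[-0.0005,0,0,0],[-0.001,0,0,0],[-0.001,0,0,0]])

```text
t: 13.75
eef_pos: [0.6208, 0.1993, 0.1215]
tcp_rot: [0.031, 0.999, 0.013, 0.003]
ft_force: [0.8, 0.2, -3.1]
finger_gap: 0.0547
finger_force: 53.8
```

Call:
apply_moves(increments=[[-0.0005,0,0,0],[-0.001,0,0,0],[-0.001,0,0,0]])

```text
t: 14.05
eef_pos: [0.6218, 0.1993, 0.1215]
tcp_rot: [0.031, 0.999, 0.013, 0.003]
ft_force: [0.3, 0.5, -2.1]
finger_gap: 0.0547
finger_force: 53.8
```

Call:
apply_moves(increments=[[-0.0005,0,0,0],[-0.001,0,0,0],[-0.001,0,0,0]])

```text
t: 14.35
eef_pos: [0.6224, 0.1992, 0.1215]
tcp_rot: [0.03, 0.999, 0.013, 0.003]
ft_force: [-2.9, 0.5, -1.0]
finger_gap: 0.0548
finger_force: 53.9
```

Call:
apply_moves(increments=[[-0.0005,0,0,0],[-0.001,0,0,0],[-0.001,0,0,0]])

```text
t: 14.65
eef_pos: [0.6234, 0.1992, 0.1215]
tcp_rot: [0.03, 0.999, 0.013, 0.003]
ft_force: [-3.0, 0.4, -1.6]
finger_gap: 0.0546
finger_force: 54.0
```

Contact near x=0.622. Pressing to the stop.

Call:
apply_moves(increments=[[-0.0005,0,0,0],[-0.001,0,0,0],[-0.001,0,0,0]])

```text
t: 14.95
eef_pos: [0.6245, 0.1991, 0.1215]
tcp_rot: [0.03, 0.999, 0.013, 0.003]
ft_force: [-5.2, -0.4, -0.2]
finger_gap: 0.0547
finger_force: 54.0
```

Call:
apply_moves(increments=[[-0.0005,0,0,0],[-0.001,0,0,0],[-0.001,0,0,0]])

```text
t: 15.25
eef_pos: [0.6253, 0.199, 0.1215]
tcp_rot: [0.03, 0.999, 0.013, 0.002]
ft_force: [-6.0, 0.4, -0.9]
finger_gap: 0.0544
finger_force: 54.1
```

Call:
apply_moves(increments=[[-0.0003,0,0,0],[-0.0005,0,0,0],[-0.0005,0,0,0]])

```text
t: 15.55
eef_pos: [0.6256, 0.199, 0.1215]
tcp_rot: [0.03, 0.999, 0.013, 0.002]
ft_force: [-7.5, 0.1, 0.6]
finger_gap: 0.055
finger_force: 54.1
```

Call:
apply_moves(increments=[[-0.0003,0,0,0],[-0.0005,0,0,0],[-0.0005,0,0,0]])

```text
t: 15.85
eef_pos: [0.626, 0.199, 0.1215]
tcp_rot: [0.03, 0.999, 0.013, 0.002]
ft_force: [-6.7, 0.1, 0.6]
finger_gap: 0.054
finger_force: 54.1
```

Call:
apply_moves(increments=[[-0.0003,0,0,0],[-0.0005,0,0,0],[-0.0005,0,0,0]])

```text
t: 16.15
eef_pos: [0.6263, 0.199, 0.1215]
tcp_rot: [0.03, 0.999, 0.013, 0.002]
ft_force: [-7.1, 0.2, 1.1]
finger_gap: 0.0547
finger_force: 54.1
```

Call:
apply_moves(increments=[[-0.0005,0,0,0],[-0.001,0,0,0],[-0.001,0,0,0]])

```text
t: 16.45
eef_pos: [0.6268, 0.199, 0.1215]
tcp_rot: [0.03, 0.999, 0.013, 0.002]
ft_force: [-9.8, 0.6, 3.0]
finger_gap: 0.0547
finger_force: 54.3
```

```bash
python3 -c "
from n import *
rel()"
```

```text
16.45 along 0.08694701975447972 lat 0.000472071554009695 z -8.50244068398287e-06 F [-9.79  0.6   3.  ] T [0.204 2.083 0.079] 0.0546938279173463
```

Call:
apply_moves(increments=[[-0.0005,0,0,0],[-0.0007,0,0,0],[-0.0007,0,0,0]])

```text
t: 16.75
eef_pos: [0.6269, 0.1989, 0.1214]
tcp_rot: [0.03, 0.999, 0.013, 0.001]
ft_force: [-12.1, 0.7, 4.0]
finger_gap: 0.0548
finger_force: 54.4
```

```bash
python3 - <<'E'
from n import *
rel()
im=grab_frame("side"); show(im,"s4.png",(255,190,355,265),6)
E
```

```text
16.75 along 0.08706571345156719 lat 0.00046701623674451007 z -3.5167903094296404e-05 F [-12.11   0.74   4.01] T [0.241 2.552 0.133] 0.05475566441983459
```

View pics/s4.png

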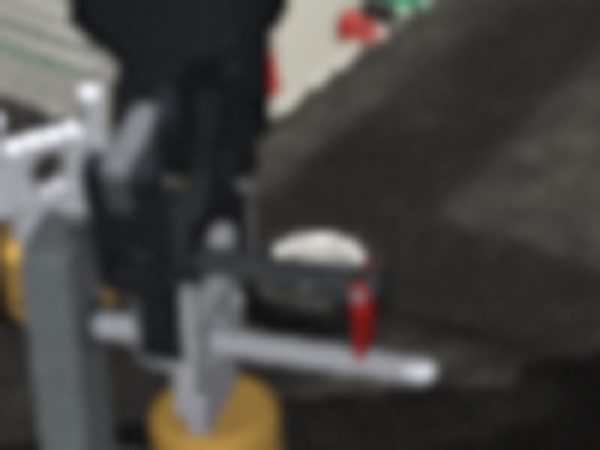

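The flap is shut and the ring is pressed to its hard stop (12 N, with only 0.1 mm of travel in the last step). Now drawing back.

Call:
apply_moves(increments=[[0.001,0,0,0],[0.003,0,0,0],[0.006,0,0,0],[0.01,0,0,0],[0.015,0,0,0],[0.02,0,0,0],[0.025,0,0,0],[0.03,0,0,0],[0.035,0,0,0],[0.04,0,0,0],[0.045,0,0,0],[0.048,0,0,0]])

```text
t: 18.0
eef_pos: [0.5805, 0.2018, 0.1214]
tcp_rot: [0.03, 0.999, 0.013, 0.003]
ft_force: [0.3, 0.6, -3.3]
finger_gap: 0.0547
finger_force: 53.8
```

Call:
apply_moves(increments=[[0.001,0,0,0],[0.002,0,0,0],[0.003,0,0,0],[0.003,0,0,0]])

```text
t: 18.4
eef_pos: [0.578, 0.2019, 0.1213]
tcp_rot: [0.031, 0.999, 0.013, 0.003]
ft_force: [-0.8, -0.3, -2.4]
finger_gap: 0.0546
finger_force: 53.8
```

```bash
python3 -c "
from n import *
rel()"
```

```text
18.4 along 0.038134822273358876 lat 0.00045129733816798843 z -0.0002034760665474561 F [-0.8  -0.27 -2.43] T [ 0.02  -0.006  0.005] 0.05460157467109324
```

Along is 38 mm and contact should come near 31 (±4).

Call:
apply_moves(increments=[[0.001,0,0,0],[0.002,0,0,0],[0.002,0,0,0]])

```text
t: 18.7
eef_pos: [0.5759, 0.202, 0.1213]
tcp_rot: [0.031, 0.999, 0.013, 0.003]
ft_force: [0.1, 0.3, -2.7]
finger_gap: 0.0546
finger_force: 53.8
```

Call:
apply_moves(increments=[[0.001,0,0,0],[0.002,0,0,0],[0.002,0,0,0]])

```text
t: 19.0
eef_pos: [0.5739, 0.2021, 0.1213]
tcp_rot: [0.031, 0.999, 0.013, 0.003]
ft_force: [0.2, 0.3, -2.2]
finger_gap: 0.0545
finger_force: 53.8
```

Call:
apply_moves(increments=[[0.0005,0,0,0],[0.001,0,0,0],[0.001,0,0,0]])

```text
t: 19.3
eef_pos: [0.573, 0.2023, 0.1213]
tcp_rot: [0.031, 0.999, 0.013, 0.003]
ft_force: [-0.2, 0.4, -4.0]
finger_gap: 0.0545
finger_force: 53.8
```

Call:
apply_moves(increments=[[0.0005,0,0,0],[0.001,0,0,0],[0.001,0,0,0]])

```text
t: 19.6
eef_pos: [0.5722, 0.2023, 0.1213]
tcp_rot: [0.031, 0.999, 0.013, 0.003]
ft_force: [0.6, -0.3, -3.0]
finger_gap: 0.0549
finger_force: 53.8
```

Call:
apply_moves(increments=[[0.0005,0,0,0],[0.001,0,0,0],[0.001,0,0,0]])

```text
t: 19.9
eef_pos: [0.572, 0.2023, 0.1214]
tcp_rot: [0.031, 0.999, 0.013, 0.004]
ft_force: [5.7, -0.6, -5.4]
finger_gap: 0.0546
finger_force: 53.6
```

Call:
apply_moves(increments=[[0.0005,0,0,0],[0.001,0,0,0],[0.001,0,0,0]])

```text
t: 20.2
eef_pos: [0.5718, 0.2023, 0.1215]
tcp_rot: [0.031, 0.999, 0.013, 0.004]
ft_force: [9.0, -0.8, -7.1]
finger_gap: 0.0551
finger_force: 53.9
```

Call:
apply_moves(increments=[[0.0003,0,0,0],[0.0007,0,0,0],[0.0007,0,0,0]])

```text
t: 20.5
eef_pos: [0.5717, 0.2023, 0.1215]
tcp_rot: [0.031, 0.999, 0.013, 0.005]
ft_force: [11.6, -1.3, -8.6]
finger_gap: 0.0549
finger_force: 54.1
```

Caught, with the shut keeper holding 11 N. Now ease in off the flap, then lower onto the peg.

Call:
apply_moves(increments=[[-0.002,0,0,0],[-0.005,0,0,0],[-0.009,0,0,0],[-0.014,0,0,0],[-0.015,0,0.0005,0],[-0.015,0,0.001,0],[-0.015,0,0.0015,0],[-0.015,0,0.002,0],[-0.015,0,0.0025,0],[-0.015,0,0.0025,0]])

```text
t: 21.5
eef_pos: [0.5842, 0.2016, 0.1188]
tcp_rot: [0.03, 0.999, 0.013, 0.003]
ft_force: [-0.1, -0.7, -3.4]
finger_gap: 0.0551
finger_force: 54.6
```

Call:
apply_moves(increments=[[0,0,0.0004,0],[0,0,0.0008,0],[0,0,0.0008,0]])

```text
t: 21.8
eef_pos: [0.5843, 0.2016, 0.118]
tcp_rot: [0.031, 0.999, 0.013, 0.003]
ft_force: [0.1, 0.1, -2.3]
finger_gap: 0.0545
finger_force: 54.6
```

Call:
apply_moves(increments=[[0,0,0.0003,0],[0,0,0.0006,0],[0,0,0.0006,0]])

```text
t: 22.1
eef_pos: [0.5844, 0.2017, 0.1178]
tcp_rot: [0.031, 0.999, 0.013, 0.003]
ft_force: [-1.0, -1.4, 0.1]
finger_gap: 0.0545
finger_force: 55.0
```

The peg now carries the weight. Release.

Call:
apply_moves(increments=[[0,0,0,0],[0,0,0,0],[0,0,0,0],[0,0,0,0]], fingers=0.06, grip_force=20)

```text
t: 22.5
eef_pos: [0.5845, 0.2017, 0.1175]
tcp_rot: [0.031, 0.999, 0.013, 0.003]
ft_force: [-0.4, -0.5, -0.3]
finger_gap: 0.0599
finger_force: 0.0
```

Call:
apply_moves(increments=[[0,0,0,0],[0,0,0,0],[0,0,0,0],[0,0,0,0],[0,0,0,0],[0,0,0,0]], fingers=0.0854)

```text
t: 23.1
eef_pos: [0.5843, 0.2016, 0.1175]
tcp_rot: [0.031, 0.999, 0.013, 0.003]
ft_force: [-0.3, 0.4, -0.5]
finger_gap: 0.0853
finger_force: 0.0
```

```bash
python3 - <<'E'
from n import *
rel()
a=grab_frame("side"); cv2.imwrite("pics/rel.png",a[:,:,::-1])
E
```

```text
23.1 along 0.044450310250021205 lat 0.0005622863574484198 z -0.004021667499123693 F [-0.3   0.36 -0.52] T [-0.004  0.019 -0.029] 0.08529538197593194
```

Call:
apply_moves(increments=[[0,0,-0.005,0],[0,0.001,-0.015,0],[0,0.001,-0.03,0],[0,0.002,-0.05,0],[0,0.003,-0.08,0],[0,0.003,-0.11,0],[0.02,0.003,-0.12,0],[0.05,0.003,-0.12,0],[0.09,0.003,-0.12,0],[0.12,0.003,-0.12,0],[0.12,0.003,-0.12,0],[0.12,0.003,-0.12,0]])

```text
t: 24.35
eef_pos: [0.4641, 0.2091, 0.2382]
tcp_rot: [0.03, 0.999, 0.014, 0.004]
ft_force: [1.1, -0.7, 0.1]
finger_gap: 0.0855
finger_force: 0.0
```

```bash
python3 - <<'E'
from n import *
print(s["t"],s["eef_pos"],s["ft_force"],s["finger_gap"])
D=cam("side"); a0=cv2.imread("pics/raw_side0.png").astype(int)
a=grab_frame("side"); cv2.imwrite("pics/fin.png",a[:,:,::-1])
b=grab_frame("side")  # motion check
hsv=cv2.cvtColor(b,cv2.COLOR_RGB2HSV)
print("swing diff",np.abs(a.astype(int)-b).max(2)[170:320,230:350].__gt__(40).sum())
h0=cv2.cvtColor(a0.astype(np.uint8),cv2.COLOR_BGR2HSV)
def blob(h,lo,hi,box):
    x0,y0,x1,y1=box; m=cv2.inRange(h[y0:y1,x0:x1],lo,hi); v,u=np.nonzero(m); return len(u),(u.mean()+x0,v.mean()+y0) if len(u) else None
# flap: red
for h in (h0,hsv): print("red",blob(h,(0,180,90),(5,255,255),(295,220,330,262)),blob(h,(172,180,90),(180,255,255),(295,220,330,262)))
print("brass new",blob(hsv,(15,120,80),(30,255,255),(262,240,330,300)))
tip=np.array([.5394,.2045,.115]);print("expect cyl",proj(D,tip+[.044,-.0027,-.055]))
E
```

```text
24.35 [0.46409908 0.20909832 0.23824951] [ 1.07943144 -0.74948291  0.06531317] 0.08548344121308268
swing diff 0
red (17, (np.float64(315.05882352941177), np.float64(243.64705882352942))) (0, None)
red (13, (np.float64(315.46153846153845), np.float64(243.76923076923077))) (0, None)
brass new (347, (np.float64(308.6685878962536), np.float64(270.0893371757925)))
expect cyl [307.23431312 268.53560405]
```

Call:
apply_moves(increments=[[0,0,0,0],[0,0,0,0],[0,0,0,0],[0,0,0,0],[0,0,0,0],[0,0,0,0],[0,0,0,0],[0,0,0,0],[0,0,0,0],[0,0,0,0]])

```text
t: 25.45
eef_pos: [0.464, 0.2088, 0.2369]
tcp_rot: [0.031, 0.999, 0.013, 0.003]
ft_force: [-0.8, 0.3, -0.6]
finger_gap: 0.0854
finger_force: 0.0
```

```bash
python3 -c "
from workcell import close_job
print(close_job())"
```

```text
the job is handed in; nothing more can be done
None
```

The weight hangs free on the grey stand's peg behind the shut keeper, after I pressed it to the seat's stop at about 12 N and pulled it back against the flap at about 12 N; it was handed in at 25.5 s, though I viewed 12 pictures where 10 were allowed.

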